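# Move the mix line-up to the bench rack

## Robot

A 6-joint arm with a two-finger parallel gripper is mounted at the origin on the work surface. World frame = base frame: x ahead of the robot, y to its left, z up, the work surface at z = 0. Lengths are in mm, angles in rad, forces in N, time in s.
With the tool pointing down it reaches from about 350 to 775 mm from the base axis. Payload 7.3 kg.
Tool frame: the origin (TCP) lies on the centre line of the jaws, within the pads' length; the fingertips stand 17 mm ahead of it and the grasp point (between the pads) lies 2 mm behind it; z points along the fingers, y is the line along which they close (so a half turn about z gives the same grasp; the last joint's range is limited). The gripper opens to 92 mm and grips with 3 to 60 N. Pads are 19 mm wide; open, the fingers measure 130 mm over their backs; the gripper's body (75 mm by 190 mm) begins 47 mm behind the grasp point.
Start: joints at [0.995, 0.342, 1.524, -0, 1.275, -0.146], TCP at [218.749, 477.276, 243.741] pointing down, gripper open.
Joint ranges: [-2.53, 2.53], [-0.77, 2.02], [0.04, 2.7], [-1, 4.14], [0.28, 2.66], [-3.11, 3.11]. Speed limits (rad/s): [2.57, 2.57, 3.14, 3.14, 3.14, 3.14].

## Interface

Orientations are given as [roll, pitch, yaw] about the fixed x, y, z axes, in that order (R = Rz(yaw) Ry(pitch) Rx(roll)).
In Python, from plant import bot gives the robot as it stands. The module is installed in compiled form; this text tells all that it offers.
- The arm moves only by the shell command python3 -m pendant 'ROWS'. ROWS is JSON, a list of rows, each a list of 3 entries, a list of its own where there are three numbers: the shift along the world's x, y, z as a fraction of full scale, then the turn, a rotation vector about the world's x, y, z as a fraction of full scale, then the opening, from -1 (shut) to 1 (fully open), so that 0 is half open. In form: [[[tx, ty, tz], [rx, ry, rz], claw], ...]. A call has exactly 10 rows; each row shifts and turns the commanded pose from where the row before left it; what a row does not reach is not made up. Full scale, the value 1, is 30 mm for a shift and 0.12 rad for a turn. A row lasts 1/12 s, in which the tool goes at most 41.7 mm and 7.16 degrees, less where a joint would pass 70% of its speed; a pose out of reach is approached as far as the arm can. A call with a number of a shift or a turn outside -1 to 1 is refused whole. A call with a gripper value outside its range is refused whole. The fingers move at their own pace and stop on an object; the grip force is fixed at half the most. Time passes only in rows, so rows that do not move let the fingers close, or fill a call up. It gives the time, the measured TCP pose, the force, the opening and the grip force at its end, in the units of the state.
- bot.get_obs(): the state, without advancing time (a new reading comes with each control period).
- bot.capture(name): name is "scene" or "top" or "wrist"; returns the picture (420x560x3 uint8, blue, green, red); there is no depth.
- bot.camera_params(name): a dict with "fovy" (degrees; the focal length in pixels is half the picture's height over the tangent of half this angle, whatever the lens; pixels are square), "cx", "cy" (the principal point, pixels), "distortion" ([k1, k2, p1, p2, k3] as OpenCV has them; the pictures are not rectified), "camera_from_world" (4x4, takes a point from world to camera coordinates). Camera axes: x right, y down, z forward; pixel columns grow to the right and rows downward; lengths in mm; the calibration is good to about 2 mm. A picture is of the moment at which its call begins: read the wrist's pose just before it. camera_params takes no time and is no camera call; for the wrist camera it gives the pose at the moment of the call.
- bot.close_job(): hands the job in; it is judged then, once.
The state is a dict: "time": time; "joint_positions": joint angles; "dq": joint speeds; "tau": joint torques, N m; "tool_pos": TCP position; "tcp_rot": TCP orientation; "contact_force": force on the tool from outside, world axes, zero at the start; "moment": the same for the moment, N m; "grip_width": finger opening in mm; "finger_force": force on a finger pad.
Only numpy, scipy, OpenCV 4.12 (cv2) and the standard library are available. Lean on these libraries where they do the work, as an engineer would, in place of code of your own. Each camera call takes 0.05 s, during which the arm holds its last target. There are 200 camera calls.

## Task

The four containers for the next paint mix are lined up in the plywood rack in the order in which they will be poured. Move them all to the empty wire rack so that they stand in the same left-to-right order (as seen from the robot), one upright in each compartment. Set them down gently without dropping or tipping any, and leave the other things on the bench where they are.

Things in the scene. Friction and masses are not known exactly. Their poses are not given: they have to be found in the camera images.
- tin_mid (a point): Round bare-steel tin with a paper label and a narrow black screw cap on its flat top: 50 mm across its rims (48.4 mm between them, from 5 to 79 mm up), 98 mm high over the cap, the widest of the four. The point is on its axis, half-way up, 49 mm above its foot; z points up along the axis. Mass 112 to 224 g.
- amber_bottle_mid (a point): Round brown-glass bottle with a paper label, sloping shoulder and black cap: 46 mm across with straight sides from 2 to 76 mm up, 111 mm high. The point is on its axis, half-way up, 55.5 mm above its foot; z points up along the axis. Mass 105 to 210 g.
- square_bottle_mid (a point): White plastic bottle of square section, 44 x 44 mm with straight sides to 80 mm up, round white cap, 106 mm high. x and y are square to its flat sides; in the plywood rack its sides stand within 0.15 rad of the rack's. The point is on its axis, half-way up, 53 mm above its foot; z points up along the axis. Mass 84 to 168 g.
- spout_bottle_mid (a point): Slim round aluminium bottle with a pointed grey spout: 40 mm across with straight sides from 2 to 78 mm up, 119 mm high over the spout, the tallest and thinnest. The point is on its axis, half-way up, 59.5 mm above its foot; z points up along the axis. Mass 77 to 154 g.
- ply_rack: Plywood rack, full at the start: tray 90 mm (x) by 354 mm (y), floor 12 mm thick, lips and partitions 36 mm high, end cheeks 45 mm. Origin: centre of underside; x away from the robot, y to its left (within 0.15 rad). Compartment centres at x = 0, y = -120, -40, 40, 120 mm, each 72 x 74 mm; containers stand within 4 mm of them, in any order. Left or right of the wire rack. Fixed.
- wire_rack: Grey steel rack, empty at the start: sheet tray 86 mm (x) by 330 mm (y) with rails and dividers of 5 mm wire, topmost 38.5 mm above the bench. Origin: centre of underside; x away from the robot, y to its left (within 0.15 rad). Compartment centres at x = 0, y = -120, -40, 40, 120 mm, each 75 mm square; their floor is 8 mm above the origin. Fixed.
- mixing_cup: Bystander: white plastic mixing cup, 80 mm across and 85 mm high, on the 48 mm high platform of the grey scale at the far side of the bench. Origin: centre of its underside. Leave it.
- tape_roll: Bystander: roll of yellow masking tape lying flat at the far left of the bench, 100 mm across, 24 mm high. Origin: centre of its underside. Leave it.
- brush_grip (a point): Bystander: brush 200 mm long lying close to the robot on its right, less than 30 mm high. The point is on its handle. Leave it.
Mind the look-alikes: they are no part of the job. Leave any purple look-alike of the part that bears square_bottle_mid alone. What is shaped like the part that bears tin_mid but yellow is not meant.

How it is judged (in metres and radians):
At the end, for the whole second after the job is handed in: All four stand upright (within 0.1 rad) on the wire rack's floor (height within 5 mm), one per compartment (axis within 24 mm along and 20 mm across the row of its centre), in the left-to-right order they had in the plywood rack, released and at rest ((y of tin_mid in the frame of wire_rack between -0.144 and -0.096 m or y of tin_mid in the frame of wire_rack between -0.064 and -0.016 m or y of tin_mid in the frame of wire_rack between 0.016 and 0.064 m or y of tin_mid in the frame of wire_rack between 0.096 and 0.144 m) and x of tin_mid in the frame of wire_rack between -0.02 and 0.02 m and z of tin_mid in the frame of wire_rack between 0.052 and 0.062 m and angle between each of tin_mid, amber_bottle_mid, square_bottle_mid, spout_bottle_mid's own z axis and vertical below 0.1 rad and linear speed of each of tin, amber_bottle, square_bottle, spout_bottle below 0.02 m/s and angular speed of each of tin, amber_bottle, square_bottle, spout_bottle below 0.3 rad/s and contact force between each of tin, amber_bottle, square_bottle, spout_bottle and the fingers below 0.05 N and (y of amber_bottle_mid in the frame of wire_rack between -0.144 and -0.096 m or y of amber_bottle_mid in the frame of wire_rack between -0.064 and -0.016 m or y of amber_bottle_mid in the frame of wire_rack between 0.016 and 0.064 m or y of amber_bottle_mid in the frame of wire_rack between 0.096 and 0.144 m) and x of amber_bottle_mid in the frame of wire_rack between -0.02 and 0.02 m and z of amber_bottle_mid in the frame of wire_rack between 0.0585 and 0.0685 m and (y of square_bottle_mid in the frame of wire_rack between -0.144 and -0.096 m or y of square_bottle_mid in the frame of wire_rack between -0.064 and -0.016 m or y of square_bottle_mid in the frame of wire_rack between 0.016 and 0.064 m or y of square_bottle_mid in the frame of wire_rack between 0.096 and 0.144 m) and x of square_bottle_mid in the frame of wire_rack between -0.02 and 0.02 m and z of square_bottle_mid in the frame of wire_rack between 0.056 and 0.066 m and (y of spout_bottle_mid in the frame of wire_rack between -0.144 and -0.096 m or y of spout_bottle_mid in the frame of wire_rack between -0.064 and -0.016 m or y of spout_bottle_mid in the frame of wire_rack between 0.016 and 0.064 m or y of spout_bottle_mid in the frame of wire_rack between 0.096 and 0.144 m) and x of spout_bottle_mid in the frame of wire_rack between -0.02 and 0.02 m and z of spout_bottle_mid in the frame of wire_rack between 0.0625 and 0.0725 m and ((horizontal distance between ply_rack and wire_rack between 0.3 and 0.408 m and distance of each of tin_mid, amber_bottle_mid, square_bottle_mid, spout_bottle_mid from where it was at the start of the episode below 0.439 m) or (horizontal distance between ply_rack and wire_rack between 0.408 and 0.426 m and distance of each of tin_mid, amber_bottle_mid, square_bottle_mid, spout_bottle_mid from where it was at the start of the episode below 0.457 m) or (horizontal distance between ply_rack and wire_rack between 0.426 and 0.444 m and distance of each of tin_mid, amber_bottle_mid, square_bottle_mid, spout_bottle_mid from where it was at the start of the episode below 0.475 m) or (horizontal distance between ply_rack and wire_rack between 0.444 and 0.462 m and distance of each of tin_mid, amber_bottle_mid, square_bottle_mid, spout_bottle_mid from where it was at the start of the episode below 0.493 m) or (horizontal distance between ply_rack and wire_rack between 0.462 and 0.6 m and distance of each of tin_mid, amber_bottle_mid, square_bottle_mid, spout_bottle_mid from where it was at the start of the episode below 0.511 m))); the robot touches nothing.
It fails at once if a container is tipped over (angle between any of tin_mid, amber_bottle_mid, square_bottle_mid, spout_bottle_mid's own z axis and vertical above 0.7 rad).
It fails at once if a container is dropped (it falls freely by more than about 25 mm) ((contact force between tin and the fingers below 0.02 N and linear speed of tin above 0.7 m/s) or (contact force between amber_bottle and the fingers below 0.02 N and linear speed of amber_bottle above 0.7 m/s) or (contact force between square_bottle and the fingers below 0.02 N and linear speed of square_bottle above 0.7 m/s) or (contact force between spout_bottle and the fingers below 0.02 N and linear speed of spout_bottle above 0.7 m/s)).
It fails at once if the mixing cup, the tape roll or the brush is moved by more than 25 mm (distance of any of mixing_cup, tape_roll, brush_grip from where it was at the start of the episode above 0.025 m).
It also fails if it takes over 112 s, if anything falls off the work surface, if the arm or the gripper's body presses on something with over 40 N, if the wrist force passes 120 N, or if a joint passes its speed limit or range.

## Working session

There is one attempt and no reset: what is moved stays moved. The work goes in short steps, Python scripts to look and compute and a shell command to move; the robot and the scene stay as the last step left them, time stands still between calls to the robot, and variables do not carry over. Pictures are saved under pics/ and viewed, at most 14 in all, crops included, and the job is handed in when it is done.

```bash
mkdir -p pics; cat > h.py <<'E'
import numpy as np, cv2
from plant import bot
def K(p):
    f=210/np.tan(np.radians(p["fovy"])/2)
    return np.array([[f,0,p["cx"]],[0,f,p["cy"]],[0,0,1.]])
def px2w(p,uv,z):
    n=cv2.undistortPoints(np.array(uv,float).reshape(-1,1,2),K(p),np.array(p["distortion"],float)).reshape(-1,2)
    M=np.array(p["camera_from_world"]);R=M[:3,:3];c=-R.T@M[:3,3]
    d=np.c_[n,np.ones(len(n))]@R
    z=np.broadcast_to(np.array(z,float),len(n))
    return c+d*((z-c[2])/d[:,2])[:,None]
def w2px(p,X):
    M=np.array(p["camera_from_world"])
    return cv2.projectPoints(np.array(X,float).reshape(-1,1,3),cv2.Rodrigues(M[:3,:3])[0],M[:3,3],K(p),np.array(p["distortion"],float))[0].reshape(-1,2)
E
python3 - <<'E'
from h import *
print(bot.get_obs())
for n in("scene","top"):
    im=bot.capture(n);cv2.imwrite(f"pics/{n}0.png",cv2.resize(im,(800,600),interpolation=cv2.INTER_CUBIC));p=bot.camera_params(n);print(n,p)
E
```

```text
{'time': 0.0, 'joint_positions': array([ 9.94981944e-01,  3.42719262e-01,  1.52501845e+00, -1.84169659e-05,
        1.27542731e+00, -1.45994124e-01]), 'dq': array([-0.00086776,  0.0009896 ,  0.00174237, -0.00052564,  0.00068523,
       -0.00020355]), 'tau': array([ 4.35839211e-04, -4.31261909e+01, -2.44210517e+01,  7.17068324e-02,
        5.62585273e-02, -1.53894198e-04]), 'tool_pos': array([218.5377081 , 476.92269581, 243.04625616]), 'tcp_rot': array([-3.14003446e+00, -2.11317322e-04,  2.71177760e+00]), 'contact_force': array([ 0.00115046,  0.90230317, -0.71231792]), 'moment': array([-0.02667321, -0.00889675, -0.02153512]), 'finger_force': 0.0, 'grip_width': 91.65804795789786}
scene {'fovy': 53.39907054792199, 'cx': 287.99705385758693, 'cy': 214.26331534515248, 'distortion': array([-0.01262716,  0.        ,  0.        ,  0.        ,  0.        ]), 'camera_from_world': array([[-4.80829182e-01,  8.76586747e-01,  1.99743119e-02,
         2.81510408e+02],
       [ 5.90898072e-01,  3.40784260e-01, -7.31235637e-01,
        -2.81766837e+02],
       [-6.47798399e-01, -3.39796651e-01, -6.81832435e-01,
         1.54945719e+03],
       [ 0.00000000e+00,  0.00000000e+00,  0.00000000e+00,
         1.00000000e+00]])}
top {'fovy': 42.60843830378195, 'cx': 266.87668302139264, 'cy': 215.06810640117038, 'distortion': array([-0.02555598,  0.        ,  0.        ,  0.        ,  0.        ]), 'camera_from_world': array([[ 9.37155792e-03, -9.99919527e-01, -8.55067473e-03,
         3.71409765e+00],
       [-9.83219663e-01, -7.65642875e-03, -1.82264845e-01,
         5.66399402e+02],
       [ 1.82184710e-01,  1.01152971e-02, -9.83212293e-01,
         1.29812237e+03],
       [ 0.00000000e+00,  0.00000000e+00,  0.00000000e+00,
         1.00000000e+00]])}
```

View pics/top0.png

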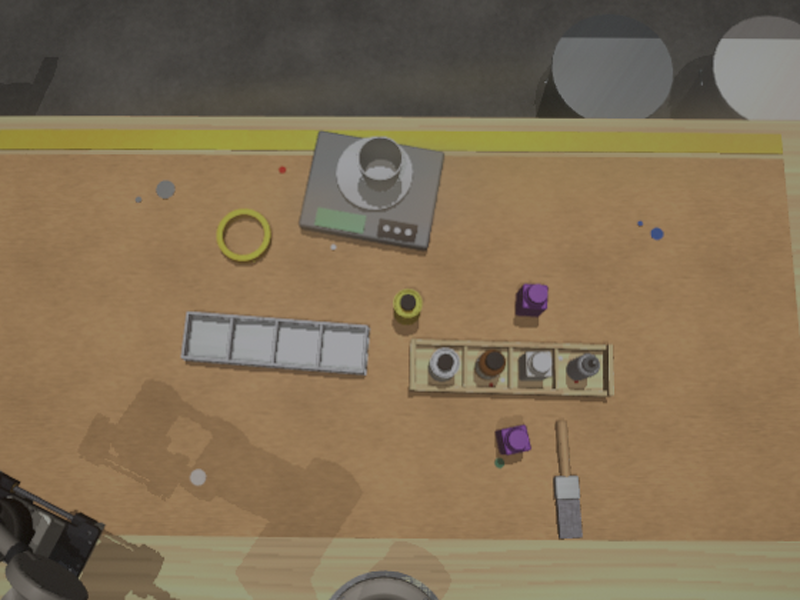

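View pics/scene0.png

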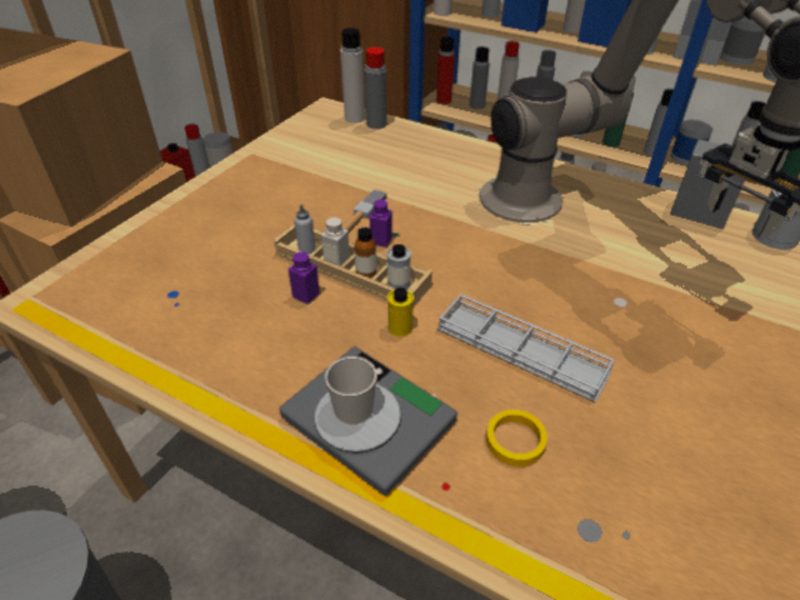

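Order left to right is tin, amber, square, spout: ply rack at (410–612, 340–398), wire rack at (182–369, 313–376) in the enlarged top view. The bystanders are purple square bottles at (533,299) and (514,440), and a yellow tin at (407,305).

```bash
python3 - <<'E'
from h import *
im=cv2.imread("pics/top0.png")
im=bot.capture("top")
a=im[210:270,120:270];b=im[230:285,280:435]
a=cv2.resize(a,None,fx=5,fy=5,interpolation=cv2.INTER_CUBIC);b=cv2.resize(b,None,fx=5,fy=5,interpolation=cv2.INTER_CUBIC)
o=np.zeros((580,780,3),np.uint8);o[:300,:750]=a;o[305:580,:775]=b
cv2.imwrite("pics/crop1.png",o)
E
```

```text
(no output)
```

View pics/crop1.png

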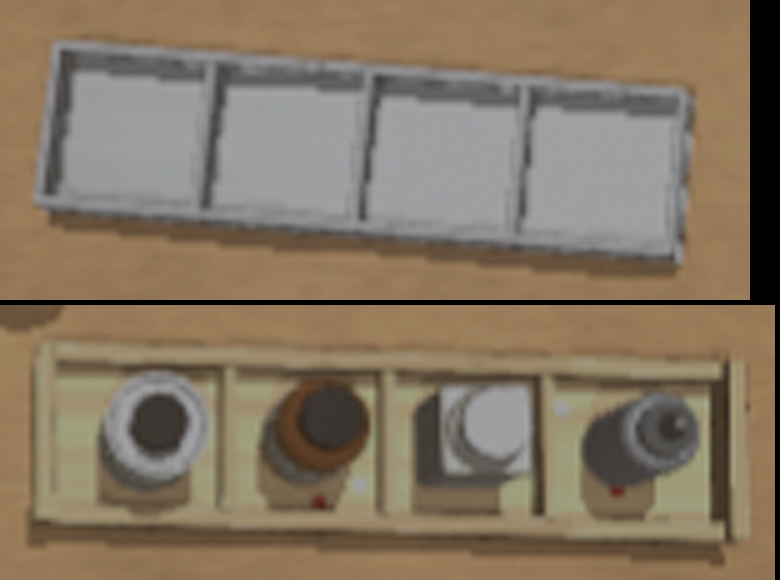

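The crop shows wire-rack top corners at crop (56,43), (691,90), (37,206), (682,262). Caps are at tin (159,423), amber (333,417), square (495,424) and spout tip (678,426).

```bash
python3 - <<'E'
from h import *
p=bot.camera_params("top")
A=lambda l:(np.array(l,float)+.5)/5-.5+[120,210]
B=lambda l:(np.array(l,float)-[0,305]+.5)/5-.5+[280,230]
def rep(n,w):
    print(n,w.round(1).tolist())
w=px2w(p,A([(56,43),(691,90),(682,262),(37,206)]),38);rep('wire',w);print('c',w.mean(0),'L',np.linalg.norm(w[0]-w[1]),np.linalg.norm(w[3]-w[2]),np.linalg.norm(w[0]-w[3]),np.linalg.norm(w[1]-w[2]),'yaw',np.arctan2(-(w[0]-w[1])[0],(w[0]-w[1])[1]),np.arctan2(-(w[3]-w[2])[0],(w[3]-w[2])[1]))
rep('wmid',px2w(p,A([(370,75),(357,222)]),38))
w=px2w(p,B([(38,343),(747,360),(747,540),(33,522)]),[45]*4);rep('ply',w);print('c',w.mean(0),'L',np.linalg.norm(w[0]-w[1]),np.linalg.norm(w[0]-w[3]),'yaw',np.arctan2(-(w[0]-w[1])[0],(w[0]-w[1])[1]),np.arctan2(-(w[3]-w[2])[0],(w[3]-w[2])[1]))
rep('caps',px2w(p,B([(159,423),(333,417),(495,424),(678,426)]),[110,123,118,131]))
rep('shoulder tin,sq corners, spout ring',px2w(p,B([(155,428),(442,385),(527,384),(532,472),(445,475),(661,433)]),[91,92,92,92,92,92]))
rep('yellow,purple,purple',px2w(p,(np.array([(408,303),(538,295),(516,439)])+.5)*.7-.5,[98,106,106]))
print(bot.camera_params("wrist"))
E
```

```text
wire [[558.2, 354.4, 38.0], [536.6, 31.3, 38.0], [449.7, 34.7, 38.0], [474.9, 359.4, 38.0]]
c [504.83758002 194.9706116   38.        ] L 323.79639930693753 325.6549526497909 83.43274413394136 87.0013581174203 yaw -0.06661389132898085 -0.07747771519384819
wmid [[543.0, 193.9, 38.0], [468.3, 197.9, 38.0]]
ply [[511.8, -42.7, 45.0], [505.9, -397.0, 45.0], [416.3, -393.0, 45.0], [422.4, -40.5, 45.0]]
c [ 464.10756264 -218.2848983    45.        ] L 354.305050111974 89.36616354114955 yaw -0.016414484349978168 -0.017359854844117607
caps [[464.7, -98.2, 110.0], [466.7, -178.8, 123.0], [464.5, -255.6, 118.0], [462.8, -338.2, 131.0]]
shoulder tin,sq corners, spout ring [[464.4, -97.7, 91.0], [486.2, -235.7, 92.0], [487.0, -276.7, 92.0], [444.6, -277.8, 92.0], [442.8, -236.1, 92.0], [463.8, -340.3, 92.0]]
yellow,purple,purple [[565.9, -36.8, 98.0], [579.8, -256.0, 106.0], [339.7, -213.6, 106.0]]
{'fovy': 64.7709926989684, 'cx': 282.0630588169105, 'cy': 205.16246519238112, 'distortion': array([0.01257388, 0.        , 0.        , 0.        , 0.        ]), 'camera_from_world': array([[ 4.15285054e-01,  9.09690716e-01, -1.06111564e-03,
        -5.23139635e+02],
       [ 8.71267674e-01, -3.97408490e-01,  2.88026269e-01,
        -3.66043906e+01],
       [ 2.61593127e-01, -1.20537521e-01, -9.57621920e-01,
         3.90461931e+02],
       [ 0.00000000e+00,  0.00000000e+00,  0.00000000e+00,
         1.00000000e+00]])}
```

Positions agree to about 2 mm: ply containers are at x≈464 and y≈-98/-179/-256/-340, and the wire slots are at (513.6,314.7), (507.7,234.9), (501.9,155.1), (496,75.3). I'll grip along world x at yaw π/2.

```bash
python3 -m pendant '[[[0.3,-0.8,0],[0,0,-0.95],1],[[0.3,-0.8,0],[0,0,-0.95],1],[[0.3,-0.8,0],[0,0,-0.95],1],[[0.3,-0.8,0],[0,0,-0.95],1],[[0.3,-0.8,0],[0,0,-0.95],1],[[0.3,-0.8,0],[0,0,-0.95],1],[[0.3,-0.8,0],[0,0,-0.95],1],[[0.3,-0.8,0],[0,0,-0.95],1],[[0.3,-0.8,0],[0,0,-0.95],1],[[0.3,-0.8,0],[0,0,-0.95],1]]'
python3 -m pendant '[[[0.3,-0.8,0],[0,0,0],1],[[0.3,-0.8,0],[0,0,0],1],[[0.3,-0.8,0],[0,0,0],1],[[0.3,-0.8,0],[0,0,0],1],[[0.3,-0.8,0],[0,0,0],1],[[0.3,-0.8,0],[0,0,0],1],[[0.3,-0.8,0],[0,0,0],1],[[0.3,-0.8,0],[0,0,0],1],[[0.3,-0.8,0],[0,0,0],1],[[0,0,0],[0,0,0],1]]'
```

```text
time: 0.98
tool_pos: [308.8, 236.0, 243.6]
tcp_rot: [-3.141, 0.0, 1.566]
contact_force: [-0.0, -0.5, 0.4]
grip_width: 91.8
finger_force: 0.0
time: 1.82
tool_pos: [391.1, 18.1, 243.7]
tcp_rot: [3.141, 0.001, 1.569]
contact_force: [0.0, -0.2, 0.2]
grip_width: 92.1
finger_force: 0.0
```

```bash
python3 -m pendant '[[[0.4,-0.65,-0.3],[0,0,0],1],[[0.4,-0.65,-0.3],[0,0,0],1],[[0.4,-0.65,-0.3],[0,0,0],1],[[0.4,-0.65,-0.3],[0,0,0],1],[[0.4,-0.65,-0.3],[0,0,0],1],[[0.4,-0.6,-0.3],[0,0,0],1],[[0.05,0,0],[0,0,0],1],[[0,0,0],[0,0,0],1],[[0,0,0],[0,0,0],1],[[0,0,0],[0,0,0],1]]'
python3 - <<'E'
from h import *
p=bot.camera_params("wrist");im=bot.capture("wrist")
print(w2px(p,[[464.5,-98,110],[466.7,-178.8,123],[464.5,-255.6,118]]).round(),bot.get_obs()['tool_pos'])
cv2.imwrite("pics/w1.png",im)
E
```

```text
time: 2.65
tool_pos: [462.8, -93.2, 190.1]
tcp_rot: [3.142, -0.0, 1.573]
contact_force: [0.2, -0.2, 0.2]
grip_width: 91.4
finger_force: 0.0
[[285. 226.]
 [288. 334.]
 [284. 410.]] [462.91316568 -93.27840652 190.20435836]
```

View pics/w1.png

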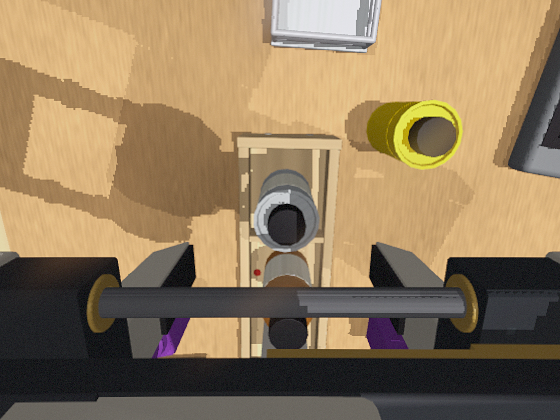

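The wrist view shows the tin cap at (287,225) against a predicted (285,226), so calibration is confirmed. I'm descending to grasp it.

```bash
python3 -m pendant '[[[0.04,-0.13,-0.8],[0,0,0],1],[[0,0,-0.8],[0,0,0],1],[[0,0,-0.8],[0,0,0],1],[[0,0,-0.8],[0,0,0],1],[[0,0,-0.4],[0,0,0],1],[[0,0,-0.4],[0,0,0],1],[[0,0,0],[0,0,0],1],[[0,0,0],[0,0,0],-1],[[0,0,0],[0,0,0],-1],[[0,0,0],[0,0,0],-1]]'
python3 -m pendant '[[[0,0,0],[0,0,0],-1],[[0,0,0],[0,0,0],-1],[[0,0,0],[0,0,0],-1],[[0,0,0],[0,0,0],-1],[[0,0,0],[0,0,0],-1],[[0,0,0],[0,0,0],-1],[[0,0,0],[0,0,0],-1],[[0,0,0],[0,0,0],-1],[[0,0,0.1],[0,0,0],-1],[[0,0,0.2],[0,0,0],-1]]'
```

```text
time: 3.53
tool_pos: [465.1, -98.1, 70.8]
tcp_rot: [3.14, 0.001, 1.572]
contact_force: [0.2, -0.4, 0.6]
grip_width: 76.6
finger_force: 0.0
time: 4.37
tool_pos: [463.8, -97.9, 78.3]
tcp_rot: [-3.14, -0.001, 1.572]
contact_force: [-0.1, -0.6, -1.6]
grip_width: 47.8
finger_force: 30.0
```

```bash
python3 -m pendant '[[[0,0,0.5],[0,0,0],-1],[[0,0,0.8],[0,0,0],-1],[[0,0,0.8],[0,0,0],-1],[[0.1,0.3,0],[0,0,0],-1],[[0.1,0.6,0],[0,0,0],-1],[[0.1,0.75,0],[0,0,0],-1],[[0.1,0.75,0],[0,0,0],-1],[[0.1,0.75,0],[0,0,0],-1],[[0.1,0.75,0],[0,0,0],-1],[[0.1,0.75,0],[0,0,0],-1]]'
python3 -m pendant '[[[0.1,0.75,0],[0,0,0],-1],[[0.1,0.75,0],[0,0,0],-1],[[0.1,0.75,0],[0,0,0],-1],[[0.1,0.75,0],[0,0,0],-1],[[0.1,0.75,0],[0,0,0],-1],[[0.1,0.75,0],[0,0,0],-1],[[0.1,0.75,0],[0,0,0],-1],[[0.1,0.75,0],[0,0,0],-1],[[0.1,0.75,0],[0,0,0],-1],[[0.04,0.75,0],[0,0,0],-1]]'
python3 -m pendant '[[[0,0.75,0],[0,0,0],-1],[[0,0.5,0],[0,0,0],-1],[[0,0.36,0],[0,0,0],-1],[[0,0,0],[0,0,0],-1],[[0,0,-0.5],[0,0,0],-1],[[0,0,-0.8],[0,0,0],-1],[[0,0,-0.5],[0,0,0],-1],[[0,0,-0.3],[0,0,0],-1],[[0,0,0],[0,0,0],-1],[[0,0,0],[0,0,0],-1]]'
```

```text
time: 5.2
tool_pos: [485.0, 42.9, 141.3]
tcp_rot: [-3.141, -0.0, 1.572]
contact_force: [0.6, -0.6, -0.8]
grip_width: 48.5
finger_force: 30.0
time: 6.03
tool_pos: [513.3, 267.8, 141.1]
tcp_rot: [-3.141, 0.0, 1.572]
contact_force: [0.1, -0.4, -1.5]
grip_width: 48.2
finger_force: 30.0
time: 6.87
tool_pos: [513.8, 314.1, 78.9]
tcp_rot: [-3.141, 0.0, 1.571]
contact_force: [0.4, -0.1, -0.3]
grip_width: 47.9
finger_force: 30.0
```

```bash
python3 -m pendant '[[[0,0,-0.2],[0,0,0],-1],[[0,0,-0.1],[0,0,0],-1],[[0,0,-0.05],[0,0,0],-1],[[0,0,-0.05],[0,0,0],-1],[[0,0,0],[0,0,0],-1],[[0,0,0],[0,0,0],-1],[[0,0,0],[0,0,0],-1],[[0,0,0],[0,0,0],-1],[[0,0,0],[0,0,0],-1],[[0,0,0],[0,0,0],-1]]'
python3 - <<'E'
from h import *
cv2.imwrite("pics/s1.png",cv2.resize(bot.capture("scene")[170:310,260:470],None,fx=3.8,fy=3.8,interpolation=cv2.INTER_CUBIC))
E
```

```text
time: 7.7
tool_pos: [513.7, 314.7, 66.8]
tcp_rot: [3.141, -0.0, 1.572]
contact_force: [-0.1, 0.7, -0.7]
grip_width: 48.0
finger_force: 30.0
```

View pics/s1.png

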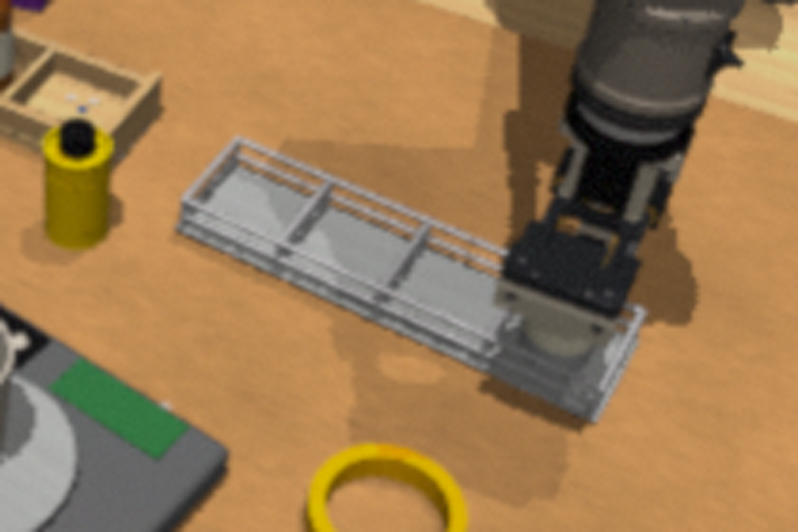

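The tin sits inside the robot's-left compartment, right end in this view at crop (560,340). I'll lower it the last bit until it touches.

```bash
python3 -m pendant '[[[0,0,-0.02],[0,0,0],-1],[[0,0,-0.02],[0,0,0],-1],[[0,0,0],[0,0,0],-1],[[0,0,0],[0,0,0],-1],[[0,0,0],[0,0,0],-1],[[0,0,0],[0,0,0],-1],[[0,0,0],[0,0,0],-1],[[0,0,0],[0,0,0],-1],[[0,0,0],[0,0,0],-1],[[0,0,0],[0,0,0],-1]]'
```

```text
time: 8.58
tool_pos: [513.8, 314.7, 65.8]
tcp_rot: [3.141, -0.0, 1.572]
contact_force: [-0.8, 0.6, 4.8]
grip_width: 48.1
finger_force: 30.0
```

```bash
python3 -m pendant '[[[0,0,0],[0,0,0],1],[[0,0,0],[0,0,0],1],[[0,0,0],[0,0,0],1],[[0,0,0],[0,0,0],1],[[0,0,0],[0,0,0],1],[[0,0,0.4],[0,0,0],1],[[0,0,0.8],[0,0,0],1],[[0,0,0.8],[0,0,0],1],[[0,0,0.8],[0,0,0],1],[[0,0,0.8],[0,0,0],1]]'
python3 -m pendant '[[[0,-0.4,0],[0,0,0],1],[[-0.1,-0.8,0],[0,0,0],1],[[-0.1,-0.8,0],[0,0,0],1],[[-0.1,-0.8,0],[0,0,0],1],[[-0.1,-0.8,0],[0,0,0],1],[[-0.1,-0.8,0],[0,0,0],1],[[-0.1,-0.8,0],[0,0,0],1],[[-0.1,-0.8,0],[0,0,0],1],[[-0.1,-0.8,0],[0,0,0],1],[[-0.1,-0.8,0],[0,0,0],1]]'
python3 -m pendant '[[[-0.1,-0.8,0],[0,0,0],1],[[-0.1,-0.8,0],[0,0,0],1],[[-0.1,-0.8,0],[0,0,0],1],[[-0.1,-0.8,0],[0,0,0],1],[[-0.1,-0.8,0],[0,0,0],1],[[-0.1,-0.8,0],[0,0,0],1],[[-0.06,-0.8,0],[0,0,0],1],[[0,-0.8,0],[0,0,0],1],[[0,-0.8,0],[0,0,0],1],[[0,0,0],[0,0,0],1]]'
python3 - <<'E'
from h import *
cv2.imwrite("pics/s2.png",cv2.resize(bot.capture("top"),(800,600),interpolation=cv2.INTER_CUBIC));print(bot.get_obs()['tool_pos'])
E
```

```text
time: 9.42
tool_pos: [513.6, 314.6, 175.6]
tcp_rot: [3.141, -0.0, 1.572]
contact_force: [0.3, -0.4, -0.2]
grip_width: 91.9
finger_force: 0.0
time: 10.25
tool_pos: [486.2, 85.4, 174.0]
tcp_rot: [3.141, 0.0, 1.572]
contact_force: [0.4, 0.2, 0.1]
grip_width: 91.8
finger_force: 0.0
time: 11.08
tool_pos: [466.9, -133.0, 174.0]
tcp_rot: [3.14, 0.002, 1.569]
contact_force: [-0.1, -0.0, -0.9]
grip_width: 91.7
finger_force: 0.0
[ 466.61504844 -131.17599746  173.8471271 ]
```

View pics/s2.png

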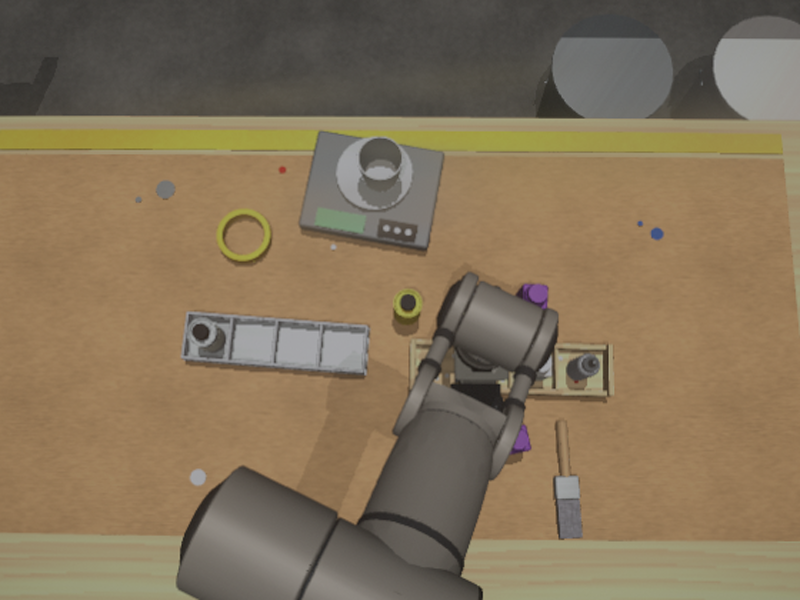

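The tin stands in the leftmost slot at (205,335). Next the amber bottle.

```bash
python3 -m pendant '[[[0,-0.8,0],[0,0,0],1],[[0,-0.6,0],[0,0,0],1],[[0,-0.25,0],[0,0,0],1],[[0,0,-0.8],[0,0,0],1],[[0,0,-0.8],[0,0,0],1],[[0,0,-0.8],[0,0,0],1],[[0,0,-0.5],[0,0,0],1],[[0,0,-0.3],[0,0,0],1],[[0,0,0],[0,0,0],1],[[0,0,0],[0,0,0],-1]]'
python3 -m pendant '[[[0,0,0],[0,0,0],-1],[[0,0,0],[0,0,0],-1],[[0,0,0],[0,0,0],-1],[[0,0,0],[0,0,0],-1],[[0,0,0],[0,0,0],-1],[[0,0,0],[0,0,0],-1],[[0,0,0],[0,0,0],-1],[[0,0,0],[0,0,0],-1],[[0,0,0.1],[0,0,0],-1],[[0,0,0.2],[0,0,0],-1]]'
```

```text
time: 11.97
tool_pos: [467.0, -178.4, 77.8]
tcp_rot: [3.142, -0.0, 1.572]
contact_force: [0.1, -0.8, -0.1]
grip_width: 88.7
finger_force: 0.0
time: 12.8
tool_pos: [466.3, -178.5, 86.1]
tcp_rot: [-3.14, -0.001, 1.572]
contact_force: [-0.7, 0.3, -1.5]
grip_width: 45.7
finger_force: 30.0
```

```bash
python3 -m pendant '[[[0,0,0.5],[0,0,0],-1],[[0,0,0.8],[0,0,0],-1],[[0,0,0.8],[0,0,0],-1],[[0.1,0.3,0],[0,0,0],-1],[[0.1,0.6,0],[0,0,0],-1],[[0.1,0.75,0],[0,0,0],-1],[[0.1,0.75,0],[0,0,0],-1],[[0.1,0.75,0],[0,0,0],-1],[[0.1,0.75,0],[0,0,0],-1],[[0.1,0.75,0],[0,0,0],-1]]'
python3 -m pendant '[[[0.1,0.75,0],[0,0,0],-1],[[0.1,0.75,0],[0,0,0],-1],[[0.1,0.75,0],[0,0,0],-1],[[0.1,0.75,0],[0,0,0],-1],[[0.1,0.75,0],[0,0,0],-1],[[0.1,0.75,0],[0,0,0],-1],[[0.06,0.75,0],[0,0,0],-1],[[0,0.75,0],[0,0,0],-1],[[0,0.75,0],[0,0,0],-1],[[0,0.75,0],[0,0,0],-1]]'
python3 -m pendant '[[[0,0.75,0],[0,0,0],-1],[[0,0.5,0],[0,0,0],-1],[[0,0.39,0],[0,0,0],-1],[[0,0,0],[0,0,0],-1],[[0,0,-0.5],[0,0,0],-1],[[0,0,-0.8],[0,0,0],-1],[[0,0,-0.5],[0,0,0],-1],[[0,0,-0.3],[0,0,0],-1],[[0,0,0],[0,0,0],-1],[[0,0,0],[0,0,0],-1]]'
python3 -m pendant '[[[0,0,-0.2],[0,0,0],-1],[[0,0,-0.1],[0,0,0],-1],[[0,0,-0.05],[0,0,0],-1],[[0,0,-0.05],[0,0,0],-1],[[0,0,-0.02],[0,0,0],-1],[[0,0,-0.02],[0,0,0],-1],[[0,0,0],[0,0,0],-1],[[0,0,0],[0,0,0],-1],[[0,0,0],[0,0,0],-1],[[0,0,0],[0,0,0],-1]]'
```

```text
time: 13.63
tool_pos: [487.6, -37.9, 149.4]
tcp_rot: [-3.141, -0.0, 1.572]
contact_force: [0.4, -0.0, -1.9]
grip_width: 45.4
finger_force: 30.0
time: 14.47
tool_pos: [507.1, 187.0, 149.2]
tcp_rot: [-3.141, 0.0, 1.572]
contact_force: [-0.1, 0.4, -0.7]
grip_width: 45.5
finger_force: 30.0
time: 15.3
tool_pos: [507.8, 234.4, 86.6]
tcp_rot: [-3.141, 0.0, 1.571]
contact_force: [-0.1, 0.4, -0.4]
grip_width: 45.3
finger_force: 30.0
time: 16.13
tool_pos: [507.7, 234.9, 73.7]
tcp_rot: [3.141, -0.0, 1.572]
contact_force: [-2.3, -0.0, 3.1]
grip_width: 45.6
finger_force: 30.0
```

```bash
python3 -m pendant '[[[0,0,0],[0,0,0],1],[[0,0,0],[0,0,0],1],[[0,0,0],[0,0,0],1],[[0,0,0],[0,0,0],1],[[0,0,0],[0,0,0],1],[[0,0,0.4],[0,0,0],1],[[0,0,0.8],[0,0,0],1],[[0,0,0.8],[0,0,0],1],[[0,0,0.8],[0,0,0],1],[[0,0,0.8],[0,0,0],1]]'
python3 -m pendant '[[[0,-0.4,0],[0,0,0],1],[[-0.1,-0.8,0],[0,0,0],1],[[-0.1,-0.8,0],[0,0,0],1],[[-0.1,-0.8,0],[0,0,0],1],[[-0.1,-0.8,0],[0,0,0],1],[[-0.1,-0.8,0],[0,0,0],1],[[-0.1,-0.8,0],[0,0,0],1],[[-0.1,-0.8,0],[0,0,0],1],[[-0.1,-0.8,0],[0,0,0],1],[[-0.1,-0.8,0],[0,0,0],1]]'
python3 -m pendant '[[[-0.1,-0.8,0],[0,0,0],1],[[-0.1,-0.8,0],[0,0,0],1],[[-0.1,-0.8,0],[0,0,0],1],[[-0.1,-0.8,0],[0,0,0],1],[[-0.1,-0.8,0],[0,0,0],1],[[-0.03,-0.8,0],[0,0,0],1],[[0,-0.8,0],[0,0,0],1],[[0,-0.8,0],[0,0,0],1],[[0,-0.8,0],[0,0,0],1],[[0,-0.8,0],[0,0,0],1]]'
python3 -m pendant '[[[0,-0.5,0],[0,0,0],1],[[0,-0.27,0],[0,0,0],1],[[0,0,0],[0,0,0],1],[[0,0,-0.8],[0,0,0],1],[[0,0,-0.8],[0,0,0],1],[[0,0,-0.8],[0,0,0],1],[[0,0,-0.4],[0,0,0],1],[[0,0,0],[0,0,0],1],[[0,0,0],[0,0,0],1],[[0,0,0],[0,0,0],1]]'
python3 - <<'E'
from h import *
p=bot.camera_params("wrist");im=bot.capture("wrist")
print(w2px(p,[[464.8,-256.1,118],[463.3,-339,131]]).round(),bot.get_obs()['tool_pos'])
cv2.imwrite("pics/w2.png",np.vstack([im[:,:], ]))
E
```

```text
time: 16.97
tool_pos: [507.5, 234.8, 182.3]
tcp_rot: [-3.141, 0.0, 1.572]
contact_force: [-0.6, 0.5, 0.2]
grip_width: 91.6
finger_force: 0.0
time: 17.8
tool_pos: [480.0, 5.5, 180.9]
tcp_rot: [-3.141, 0.0, 1.572]
contact_force: [0.2, 0.6, 0.4]
grip_width: 91.8
finger_force: 0.0
time: 18.63
tool_pos: [464.2, -234.4, 180.8]
tcp_rot: [-3.141, -0.0, 1.572]
contact_force: [0.5, 1.0, -0.0]
grip_width: 92.1
finger_force: 0.0
time: 19.47
tool_pos: [465.4, -255.9, 98.4]
tcp_rot: [3.14, 0.001, 1.573]
contact_force: [0.4, -0.2, -0.6]
grip_width: 92.0
finger_force: 0.0
[[282. 298.]
 [278. 477.]] [ 465.50203274 -256.16511673   98.59446291]
```

View pics/w2.png

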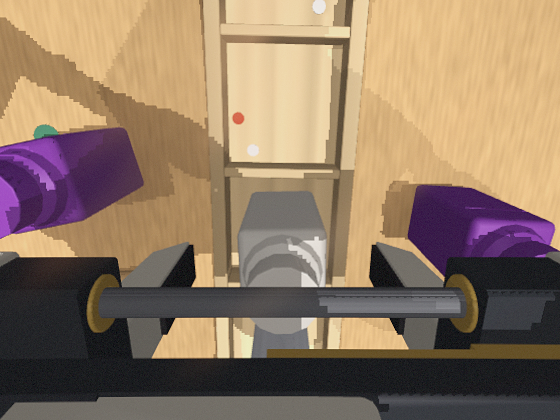

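The square bottle is centred between the jaws, cap at about (283,295), sides square to the rack, and the purple look-alikes are clear of the fingers.

```bash
python3 -m pendant '[[[0,0,-0.44],[0,0,0],1],[[0,0,-0.3],[0,0,0],1],[[0,0,0],[0,0,0],1],[[0,0,0],[0,0,0],-1],[[0,0,0],[0,0,0],-1],[[0,0,0],[0,0,0],-1],[[0,0,0],[0,0,0],-1],[[0,0,0],[0,0,0],-1],[[0,0,0],[0,0,0],-1],[[0,0,0],[0,0,0],-1]]'
python3 -m pendant '[[[0,0,0],[0,0,0],-1],[[0,0,0],[0,0,0],-1],[[0,0,0],[0,0,0],-1],[[0,0,0],[0,0,0],-1],[[0,0,0],[0,0,0],-1],[[0,0,0.1],[0,0,0],-1],[[0,0,0.2],[0,0,0],-1],[[0,0,0],[0,0,0],-1],[[0,0,0],[0,0,0],-1],[[0,0,0],[0,0,0],-1]]'
```

```text
time: 20.35
tool_pos: [464.8, -256.3, 75.3]
tcp_rot: [3.141, 0.0, 1.572]
contact_force: [-0.2, 0.4, -0.0]
grip_width: 49.5
finger_force: 0.0
time: 21.18
tool_pos: [464.7, -256.2, 84.2]
tcp_rot: [3.141, 0.0, 1.572]
contact_force: [-0.3, -0.7, -1.7]
grip_width: 44.4
finger_force: 29.9
```

```bash
python3 -m pendant '[[[0,0,0.5],[0,0,0],-1],[[0,0,0.8],[0,0,0],-1],[[0,0,0.8],[0,0,0],-1],[[0.1,0.3,0],[0,0,0],-1],[[0.1,0.6,0],[0,0,0],-1],[[0.1,0.75,0],[0,0,0],-1],[[0.1,0.75,0],[0,0,0],-1],[[0.1,0.75,0],[0,0,0],-1],[[0.1,0.75,0],[0,0,0],-1],[[0.1,0.75,0],[0,0,0],-1]]'
python3 -m pendant '[[[0.1,0.75,0],[0,0,0],-1],[[0.1,0.75,0],[0,0,0],-1],[[0.1,0.75,0],[0,0,0],-1],[[0.1,0.75,0],[0,0,0],-1],[[0.1,0.75,0],[0,0,0],-1],[[0.04,0.75,0],[0,0,0],-1],[[0,0.75,0],[0,0,0],-1],[[0,0.75,0],[0,0,0],-1],[[0,0.75,0],[0,0,0],-1],[[0,0.75,0],[0,0,0],-1]]'
python3 -m pendant '[[[0,0.75,0],[0,0,0],-1],[[0,0.5,0],[0,0,0],-1],[[0,0.31,0],[0,0,0],-1],[[0,0,0],[0,0,0],-1],[[0,0,-0.5],[0,0,0],-1],[[0,0,-0.8],[0,0,0],-1],[[0,0,-0.5],[0,0,0],-1],[[0,0,-0.3],[0,0,0],-1],[[0,0,0],[0,0,0],-1],[[0,0,0],[0,0,0],-1]]'
python3 -m pendant '[[[0,0,-0.2],[0,0,0],-1],[[0,0,-0.1],[0,0,0],-1],[[0,0,-0.05],[0,0,0],-1],[[0,0,-0.05],[0,0,0],-1],[[0,0,-0.02],[0,0,0],-1],[[0,0,-0.02],[0,0,0],-1],[[0,0,0],[0,0,0],-1],[[0,0,0],[0,0,0],-1],[[0,0,0],[0,0,0],-1],[[0,0,0],[0,0,0],-1]]'
```

```text
time: 22.02
tool_pos: [485.3, -115.2, 146.3]
tcp_rot: [-3.141, -0.001, 1.572]
contact_force: [1.3, 0.2, -2.7]
grip_width: 44.1
finger_force: 29.9
time: 22.85
tool_pos: [501.2, 109.7, 146.3]
tcp_rot: [-3.14, 0.0, 1.572]
contact_force: [1.3, -0.5, -1.5]
grip_width: 43.3
finger_force: 29.9
time: 23.68
tool_pos: [502.0, 154.5, 84.1]
tcp_rot: [-3.141, 0.0, 1.571]
contact_force: [-0.6, 0.2, -1.3]
grip_width: 43.8
finger_force: 29.9
time: 24.52
tool_pos: [502.1, 155.1, 71.2]
tcp_rot: [3.141, -0.0, 1.572]
contact_force: [-0.8, -0.9, 1.3]
grip_width: 43.9
finger_force: 29.9
```

```bash
python3 -m pendant '[[[0,0,0],[0,0,0],1],[[0,0,0],[0,0,0],1],[[0,0,0],[0,0,0],1],[[0,0,0],[0,0,0],1],[[0,0,0],[0,0,0],1],[[0,0,0.4],[0,0,0],1],[[0,0,0.8],[0,0,0],1],[[0,0,0.8],[0,0,0],1],[[0,0,0.8],[0,0,0],1],[[0,0,0.8],[0,0,0],1]]'
python3 -m pendant '[[[0,-0.4,0],[0,0,0],1],[[-0.1,-0.8,0],[0,0,0],1],[[-0.1,-0.8,0],[0,0,0],1],[[-0.1,-0.8,0],[0,0,0],1],[[-0.1,-0.8,0],[0,0,0],1],[[-0.1,-0.8,0],[0,0,0],1],[[-0.1,-0.8,0],[0,0,0],1],[[-0.1,-0.8,0],[0,0,0],1],[[-0.1,-0.8,0],[0,0,0],1],[[-0.1,-0.8,0],[0,0,0],1]]'
python3 -m pendant '[[[-0.1,-0.8,0],[0,0,0],1],[[-0.1,-0.8,0],[0,0,0],1],[[-0.1,-0.8,0],[0,0,0],1],[[-0.08,-0.8,0],[0,0,0],1],[[0,-0.8,0],[0,0,0],1],[[0,-0.8,0],[0,0,0],1],[[0,-0.8,0],[0,0,0],1],[[0,-0.8,0],[0,0,0],1],[[0,-0.8,0],[0,0,0],1],[[0,-0.8,0],[0,0,0],1]]'
python3 -m pendant '[[[0,-0.5,0],[0,0,0],1],[[0,-0.38,0],[0,0,0],1],[[0,0,0],[0,0,0],1],[[0,0,-0.8],[0,0,0],1],[[0,0,-0.7],[0,0,0],1],[[0,0,-0.5],[0,0,0],1],[[0,0,0],[0,0,0],1],[[0,0,0],[0,0,0],1],[[0,0,0],[0,0,0],1],[[0,0,0],[0,0,0],1]]'
python3 - <<'E'
from h import *
p=bot.camera_params("wrist");im=bot.capture("wrist")
print(w2px(p,[[463.5,-339.3,131],[463.5,-339.3,92]]).round(),bot.get_obs()['tool_pos'])
cv2.imwrite("pics/w3.png",im)
E
```

```text
time: 25.35
tool_pos: [501.8, 155.1, 180.0]
tcp_rot: [-3.141, 0.0, 1.572]
contact_force: [0.8, 0.4, -0.7]
grip_width: 91.7
finger_force: 0.0
time: 26.18
tool_pos: [474.4, -74.2, 178.5]
tcp_rot: [-3.141, -0.0, 1.572]
contact_force: [0.2, -1.1, -0.1]
grip_width: 91.6
finger_force: 0.0
time: 27.02
tool_pos: [463.0, -314.2, 178.4]
tcp_rot: [-3.141, -0.0, 1.572]
contact_force: [0.4, 0.3, -0.8]
grip_width: 92.0
finger_force: 0.0
time: 27.85
tool_pos: [464.2, -339.4, 120.3]
tcp_rot: [3.14, 0.002, 1.572]
contact_force: [-0.2, -0.3, 0.3]
grip_width: 91.8
finger_force: 0.0
[[282. 286.]
 [282. 249.]] [ 464.16687193 -339.50142607  120.27343311]
```

View pics/w3.png

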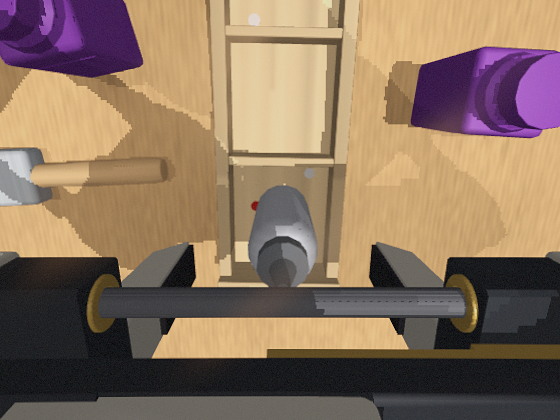

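The spout bottle is centred, with its tip at (283,285) as predicted, so I'll grasp it.

```bash
python3 -m pendant '[[[0,0,-0.5],[0,0,0],1],[[0,0,-0.4],[0,0,0],1],[[0,0,-0.2],[0,0,0],1],[[0,0,0],[0,0,0],-1],[[0,0,0],[0,0,0],-1],[[0,0,0],[0,0,0],-1],[[0,0,0],[0,0,0],-1],[[0,0,0],[0,0,0],-1],[[0,0,0],[0,0,0],-1],[[0,0,0],[0,0,0],-1]]'
python3 -m pendant '[[[0,0,0],[0,0,0],-1],[[0,0,0],[0,0,0],-1],[[0,0,0],[0,0,0],-1],[[0,0,0],[0,0,0],-1],[[0,0,0],[0,0,0],-1],[[0,0,0.1],[0,0,0],-1],[[0,0,0.2],[0,0,0],-1],[[0,0,0],[0,0,0],-1],[[0,0,0],[0,0,0],-1],[[0,0,0],[0,0,0],-1]]'
```

```text
time: 28.73
tool_pos: [463.6, -339.4, 86.2]
tcp_rot: [3.141, 0.0, 1.572]
contact_force: [-0.6, -0.0, 0.3]
grip_width: 49.7
finger_force: 0.0
time: 29.57
tool_pos: [463.5, -339.3, 95.0]
tcp_rot: [3.141, 0.0, 1.572]
contact_force: [-0.7, 1.0, -2.0]
grip_width: 39.0
finger_force: 30.0
```

```bash
python3 -m pendant '[[[0,0,0.5],[0,0,0],-1],[[0,0,0.8],[0,0,0],-1],[[0,0,0.8],[0,0,0],-1],[[0.1,0.3,0],[0,0,0],-1],[[0.1,0.6,0],[0,0,0],-1],[[0.1,0.75,0],[0,0,0],-1],[[0.1,0.75,0],[0,0,0],-1],[[0.1,0.75,0],[0,0,0],-1],[[0.1,0.75,0],[0,0,0],-1],[[0.1,0.75,0],[0,0,0],-1]]'
python3 -m pendant '[[[0.1,0.75,0],[0,0,0],-1],[[0.1,0.75,0],[0,0,0],-1],[[0.1,0.75,0],[0,0,0],-1],[[0.08,0.75,0],[0,0,0],-1],[[0,0.75,0],[0,0,0],-1],[[0,0.75,0],[0,0,0],-1],[[0,0.75,0],[0,0,0],-1],[[0,0.75,0],[0,0,0],-1],[[0,0.75,0],[0,0,0],-1],[[0,0.75,0],[0,0,0],-1]]'
python3 -m pendant '[[[0,0.75,0],[0,0,0],-1],[[0,0.5,0],[0,0,0],-1],[[0,0.42,0],[0,0,0],-1],[[0,0,0],[0,0,0],-1],[[0,0,-0.5],[0,0,0],-1],[[0,0,-0.8],[0,0,0],-1],[[0,0,-0.5],[0,0,0],-1],[[0,0,-0.3],[0,0,0],-1],[[0,0,0],[0,0,0],-1],[[0,0,0],[0,0,0],-1]]'
python3 -m pendant '[[[0,0,-0.2],[0,0,0],-1],[[0,0,-0.1],[0,0,0],-1],[[0,0,-0.05],[0,0,0],-1],[[0,0,-0.05],[0,0,0],-1],[[0,0,-0.02],[0,0,0],-1],[[0,0,-0.02],[0,0,0],-1],[[0,0,0],[0,0,0],-1],[[0,0,0],[0,0,0],-1],[[0,0,0],[0,0,0],-1],[[0,0,0],[0,0,0],-1]]'
```

```text
time: 30.4
tool_pos: [484.2, -198.3, 157.3]
tcp_rot: [-3.141, -0.001, 1.572]
contact_force: [-0.2, 0.3, -1.1]
grip_width: 39.2
finger_force: 30.0
time: 31.23
tool_pos: [495.3, 26.6, 157.3]
tcp_rot: [-3.141, -0.0, 1.572]
contact_force: [-0.5, 0.4, -1.2]
grip_width: 39.5
finger_force: 30.0
time: 32.07
tool_pos: [495.9, 75.0, 94.8]
tcp_rot: [-3.141, 0.0, 1.572]
contact_force: [0.0, 0.3, -0.3]
grip_width: 39.8
finger_force: 30.0
time: 32.9
tool_pos: [496.1, 75.3, 82.0]
tcp_rot: [3.141, 0.0, 1.572]
contact_force: [-1.4, 0.2, 2.1]
grip_width: 39.0
finger_force: 30.0
```

Contact at 2 N. I'll release, rise and back away to the right for a final look.

```bash
python3 -m pendant '[[[0,0,0],[0,0,0],1],[[0,0,0],[0,0,0],1],[[0,0,0],[0,0,0],1],[[0,0,0],[0,0,0],1],[[0,0,0],[0,0,0],1],[[0,0,0.4],[0,0,0],1],[[0,0,0.8],[0,0,0],1],[[0,0,0.8],[0,0,0],1],[[0,0,0.8],[0,0,0],1],[[0,0,0.8],[0,0,0],1]]'
python3 -m pendant '[[[0,-0.4,0.3],[0,0,0],1],[[0,-0.8,0.3],[0,0,0],1],[[0,-0.8,0],[0,0,0],1],[[0,-0.8,0],[0,0,0],1],[[0,-0.8,0],[0,0,0],1],[[0,-0.8,0],[0,0,0],1],[[0,-0.8,0],[0,0,0],1],[[0,-0.4,0],[0,0,0],1],[[0,0,0],[0,0,0],1],[[0,0,0],[0,0,0],1]]'
python3 - <<'E'
from h import *
t=bot.capture("top")[90:350,100:460];s=bot.capture("scene")[180:300,290:470]
cv2.imwrite("pics/f.png",np.vstack([cv2.resize(t,(450,325),interpolation=cv2.INTER_CUBIC),cv2.resize(s,(450,270),interpolation=cv2.INTER_CUBIC)]))
E
```

```text
time: 33.73
tool_pos: [495.7, 75.3, 190.8]
tcp_rot: [-3.141, -0.0, 1.572]
contact_force: [0.5, -0.2, 0.3]
grip_width: 91.5
finger_force: 0.0
time: 34.57
tool_pos: [495.6, -93.0, 207.2]
tcp_rot: [-3.141, -0.001, 1.57]
contact_force: [0.4, 1.0, 0.5]
grip_width: 92.1
finger_force: 0.0
```

View pics/f.png

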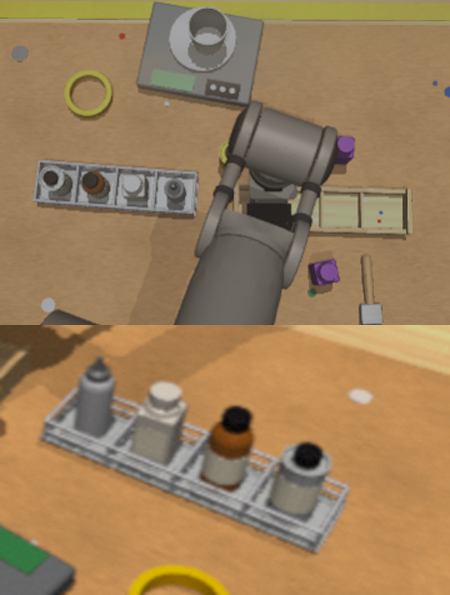

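All four stand upright, one per compartment, in the order tin, amber, square, spout (top view (55,180), (95,183), (133,186), (174,190)). The bystanders in view are undisturbed.

```bash
python3 -c "
from plant import bot
print(bot.close_job())"
```

```text
the job is handed in; nothing more can be done
None
```

The tin, amber bottle, square bottle and spout bottle now stand upright in the wire rack in their original left-to-right order, and the job is handed in at about 35 s of the 112 s allowed (the hand-in returned no verdict).

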